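# Unscrew the tight cap of the laundry tablet jar

## Robot

A 6-joint arm with a two-finger parallel gripper is mounted at the origin on a cart in front of the work surface, level with it; the furniture and walls round the work are solid. World frame = base frame: x ahead of the robot, y to its left, z up, the work surface at z = 0. Lengths are in mm, angles in rad, forces in N, time in s.
With the tool pointing down it reaches from about 325 to 925 mm from the base axis. Payload 3.1 kg.
Tool frame: the origin (TCP) lies midway between the tips of the shut fingers; the grasp point (between the pads) lies 19 mm behind it (grasp_offset is the distance from the TCP to the grasp point, in mm); z points along the fingers, y is the direction in which the jaws open and shut (so a half turn about z gives the same grasp; the last joint's range is limited). The gripper opens to 85 mm and grips with 20 to 120 N. Pads are 22 mm wide; open, the fingers measure 114 mm over their backs; the gripper's body (76 mm by 85 mm) begins 54 mm behind the grasp point. The pads swing forward as they close: fully open they stand 13 mm farther back than shut.
Start: joints at [-1.299, 0.217, 1.613, -0, 1.311, -0.112], TCP at [234.051, -579.534, 231.3] pointing down, gripper open.
Joint ranges: [-2.75, 2.75], [-0.78, 2.1], [0.31, 2.55], [-1.13, 4.27], [0.13, 2.63], [-2.58, 2.58]. Speed limits (rad/s): [2.79, 2.79, 3.14, 3.14, 3.14, 3.14].

## Interface

Orientations are given as a unit quaternion [x, y, z, w].
In Python, from bench import * gives the robot as it stands.
- The arm moves only by the shell command python3 -m inch 'ROWS' [FORCE]. ROWS is JSON, a list of rows, each a list of 7 numbers: the shift along the tool's x, y, z in m, then the turn, a rotation vector about the tool's x, y, z in degrees, then the closure, from 0 (fully open) to 1 (shut). In form: [[x, y, z, ax, ay, az, fingers], ...]. A call has 1 to 10 rows; each row shifts and turns the commanded pose from where the row before left it, along the tool's axes as they then stand; what a row does not reach is not made up. A row lasts 1/10 s, in which the tool goes at most 50 mm and 8.59 degrees, less where a joint would pass 70% of its speed; a pose out of reach is approached as far as the arm can. A call is refused whole if a number of a shift passes 0.05 or a number of a turn 8.59, either way. A call with a gripper value outside its range is refused whole. The fingers move at their own pace and stop on an object; FORCE is the grip in N (left out, the last holds). Time passes only in rows, so rows that do not move let the fingers close. It gives the time, the measured TCP pose, the force and the opening at its end, in the units of the state.
- observe(): the state, without advancing time (a new reading comes with each control period).
- get_image(name): name is "scene" or "top" or "wrist"; returns a dict with "frame" (420x560x3 uint8, blue, green, red), "fx", "fy", "cx", "cy" (pixels), "k1" (the pictures are not rectified: a ray, as slopes to the right and down, at radius r is drawn at 1 + k1 r^2 times it, then the intrinsics apply), "rvec" (rotation vector, rad) and "tvec" (3), from world to camera coordinates, as OpenCV has them. Camera axes: x right, y down, z forward; pixel columns grow to the right and rows downward; lengths in mm; the calibration is good to about 2 mm. A picture is of the moment at which its call begins. There is no depth.
- job_done(): hands the job in, once; it reports no verdict.
Trained networks look in the newest picture that a camera, given by its name, has taken for a name from the list of things; names that differ only in an ending like _2 or _b are one class to them, and where a whole thing is asked for, a point or a joint stands for the part that bears it (a point fixed in the world has none). Each returns a list of dicts, best first, with "confidence" (0 to 1); they miss things now and then, are a little off and sometimes report something else, mostly with a low value. They report only what shows in the picture. A call takes as long as a camera call. They do not tell look-alikes from the thing itself.
- search_frame(target, camera): "box" ([left, top, width, height] in pixels, round what is visible of it).
- trace(target, camera): "mask" (420x560 bool, what is visible of it) and "box" ([left, top, width, height] in pixels, round what is visible of it).
- tip_of(target, camera): "location" ([column, row] in pixels: a listed point, or the origin of a listed thing).
The state is a dict: "time_s": time; "q": joint angles; "qvel": joint speeds; "effort": joint torques, N m; "tcp_pos": TCP position; "tcp_rot": TCP orientation; "wrist_force": force on the tool from outside, world axes, zero at the start; "ft_torque": the same for the moment, N m; "grip_width": opening from 0.0 (shut) to 1.0 (fully open).
Only numpy, scipy, OpenCV 4.12 (cv2) and the standard library are available. Lean on these libraries where they do the work, as an engineer would, in place of code of your own. Each camera call takes 0.05 s, during which the arm holds its last target. There are 200 camera calls.

## Task

The square white jar of laundry tablets has a tight screw cap: set the jar, cap on, down into the square grip block so that it cannot turn. Then unscrew the orange cap anticlockwise until its thread lets go and lift it straight up, just clear of the jar's mouth. Finish while still holding the cap level, just above the mouth, with the jar still seated in the block and the other things left where they stand.

Things in the scene. Friction and masses are not known exactly. Their poses are not given: they have to be found in the camera images.
- jar: Loose white plastic jar with green label panels, 0.35 kg: square body 66 x 66 mm, 64 mm high, on it a round neck of 41 mm diameter whose rim is 98 mm above the underside. Origin: centre of the underside; z up the jar, x and y square to its sides. With the cap on it is 101 mm high.
- cap: Loose ribbed orange cap, 55 mm diameter, 26 mm high, 0.04 kg. Origin: centre of its lower edge, z up; when screwed on, 75 mm above the jar's underside and 4 mm clear of the shoulder. Gripped across it, it carries the jar. Lugs inside hold it under the neck's thread; turned anticlockwise (from above) by over 1.9 rad it lifts straight off; until then lifting it lifts the jar.
- band (a joint): The grey band on the neck under the cap; it turns with the cap while the cap is on, and gives how far the cap has been unscrewed, in rad: 0 closed, thread free from 1.9 on, hard stop at 2.6. Its drag is 0.25 N m: a jar that is not braced turns along with the cap. It stays on the jar and stays where it is left.
- grip_block: Grey square block fixed to the worktop, 92 x 92 mm outside at the foot, rims 24 mm high, with a square recess 70 x 70 mm and walls that flare outward above 14 mm (opening 82 mm at the top). Origin: centre of its underside; z up, x and y square to its sides. The jar fits in any of its four quarter turns and stands on the recess floor, 6 mm above the origin.
- dosing_cup: Bystander: pale round dosing cup, 66 mm diameter, 50 mm high. Origin: centre of the underside.
- dropper_bottle: Bystander: small amber dropper bottle, 33 mm diameter, 102 mm high. Origin: centre of the underside.
- tape_roll: Bystander: roll of black tape lying flat, 58 mm diameter, 19 mm high. Origin: centre of the underside.
Things that resemble listed ones, but are neither listed nor needed, are in the scene too. There is more than one size of the cap; the job needs the smallest. What is shaped like the jar but blue or yellow is not meant.

How it is judged (in metres and radians):
On the way, in this order (a step that is already met when the one before it is completed fails the run):
1. the jar stands seated in the grip block with its cap on (horizontal distance between jar and grip_block below 0.006 m and z of jar in the frame of grip_block below 0.01 m and angle between jar's own z axis and vertical below 0.08 rad and z of cap in the frame of jar below 0.08 m), for 0.2 s.
2. the cap is unscrewed until the thread is free, with the jar seated in the block (horizontal distance between jar and grip_block below 0.006 m and z of jar in the frame of grip_block below 0.01 m and angle between jar's own z axis and vertical below 0.08 rad and value of joint band above 1.9 rad), for 0.1 s.
At the end, for the whole second after the job is handed in: Jar down on the grip block's recess floor, within 6 mm of its centre, upright within 0.08 rad; band turned past 1.9 rad; gripper holding the cap still, clear of the jar, its lower edge 1 to 72 mm above the rim, within 25 mm of the jar's axis, level within 0.2 rad (all of step 2 and z of cap in the frame of jar between 0.099 and 0.17 m and horizontal distance between cap and jar below 0.025 m and angle between cap's own z axis and vertical below 0.2 rad and contact force between the fingers and cap above 1 N and contact force between cap and jar below 0.05 N and linear speed of cap below 0.03 m/s); the arm keeps its last pose, push and grip.
It fails at once if the dosing cup, dropper bottle or tape roll is moved more than 30 mm or tipped over (distance of any of dosing_cup, dropper_bottle, tape_roll from where it was at the start of the episode above 0.03 m or angle between any of dosing_cup, dropper_bottle, tape_roll's own z axis and vertical above 0.5 rad).
It fails at once if the jar is tipped by more than 0.6 rad (angle between jar's own z axis and vertical above 0.6 rad).
It also fails if it takes over 58 s, if anything falls off the work surface, if the arm or the gripper's body presses on something with over 40 N, if the wrist force passes 120 N, or if a joint passes its speed limit or range.

## Working session

There is one attempt and no reset: what is moved stays moved. The work goes in short steps, Python scripts to look and compute and a shell command to move; the robot and the scene stay as the last step left them, time stands still between calls to the robot, and variables do not carry over. Pictures are saved under pics/ and viewed, about 8 in all and at most 12, crops included, and the job is handed in when it is done.

```bash
mkdir -p pics; ls
cat > h.py <<'E'
from bench import *
import numpy as np, cv2
def save(n,f):
    im=get_image(n); cv2.imwrite('pics/'+f,im['frame']); return im
def cam(im):
    R=cv2.Rodrigues(np.array(im['rvec'],float))[0]; t=np.array(im['tvec'],float).ravel(); return R,t
def proj(im,P):
    R,t=cam(im); c=R@np.array(P,float)+t; x,y=c[:2]/c[2]; s=1+im['k1']*(x*x+y*y)
    return np.array([im['fx']*x*s+im['cx'],im['fy']*y*s+im['cy']])
def onz(im,uv,z):
    R,t=cam(im); d=np.array([(uv[0]-im['cx'])/im['fx'],(uv[1]-im['cy'])/im['fy']]); p=d.copy()
    for _ in range(20): p=d/(1+im['k1']*(p@p))
    r=R.T@np.array([p[0],p[1],1]); o=-R.T@t; return o+r*(z-o[2])/r[2]
E
python3 - <<'E'
from h import *
a=save('scene','s1.png'); b=save('top','t1.png')
cv2.imwrite('pics/both1.png',cv2.resize(np.hstack([a['frame'],b['frame']]),(800,300)))
for n in ['jar','cap','grip_block','dosing_cup','dropper_bottle','tape_roll','band']:
  for c,im in (('scene',a),('top',b)):
    print(n,c,[(np.round(r['box']).tolist(),round(r['confidence'],2)) for r in search_frame(n,c)],[(np.round(r['location']).tolist(),round(r['confidence'],2)) for r in tip_of(n,c)])
for im in(a,b): R,t=cam(im); print(np.round(-R.T@t), {k:im[k] for k in('fx','cx','cy','k1')})
print(observe())
E
```

```text
pics
jar scene [([314.0, 216.0, 34.0, 42.0], 0.94), ([362.0, 142.0, 34.0, 42.0], 0.67), ([312.0, 163.0, 37.0, 31.0], 0.66), ([242.0, 176.0, 24.0, 30.0], 0.51)] [([330.0, 245.0], 0.72), ([373.0, 170.0], 0.69), ([328.0, 180.0], 0.64)]
jar top [([266.0, 238.0, 34.0, 35.0], 0.87), ([364.0, 236.0, 40.0, 37.0], 0.71), ([333.0, 199.0, 31.0, 31.0], 0.64)] [([346.0, 215.0], 0.71), ([280.0, 253.0], 0.68), ([382.0, 252.0], 0.64)]
cap scene [([345.0, 186.0, 34.0, 30.0], 0.92), ([322.0, 148.0, 23.0, 21.0], 0.79), ([282.0, 183.0, 30.0, 36.0], 0.67)] [([361.0, 205.0], 0.77)]
cap top [([324.0, 245.0, 26.0, 30.0], 0.82), ([289.0, 192.0, 29.0, 27.0], 0.7), ([338.0, 203.0, 22.0, 21.0], 0.6)] [([302.0, 206.0], 0.9), ([348.0, 214.0], 0.75), ([335.0, 263.0], 0.75)]
grip_block scene [([224.0, 242.0, 55.0, 52.0], 0.57)] [([250.0, 268.0], 0.81)]
grip_block top [([195.0, 188.0, 46.0, 42.0], 0.65)] [([217.0, 209.0], 0.83)]
dosing_cup scene [([244.0, 178.0, 21.0, 29.0], 0.88)] [([254.0, 195.0], 0.93), ([274.0, 163.0], 0.58)]
dosing_cup top [] [([285.0, 169.0], 0.73)]
dropper_bottle scene [([271.0, 137.0, 12.0, 30.0], 0.67)] [([276.0, 160.0], 0.7)]
dropper_bottle top [([327.0, 147.0, 19.0, 16.0], 0.48), ([333.0, 199.0, 21.0, 34.0], 0.15)] [([332.0, 158.0], 0.46)]
tape_roll scene [([206.0, 306.0, 22.0, 32.0], 0.7)] []
tape_roll top [([157.0, 202.0, 22.0, 23.0], 0.57)] [([166.0, 216.0], 0.6)]Traceback (most recent call last):
  File "<stdin>", line 6, in <module>
ValueError: it knows: cap, dosing_cup, dropper_bottle, grip_block, jar, tape_roll
```

View pics/t1.png

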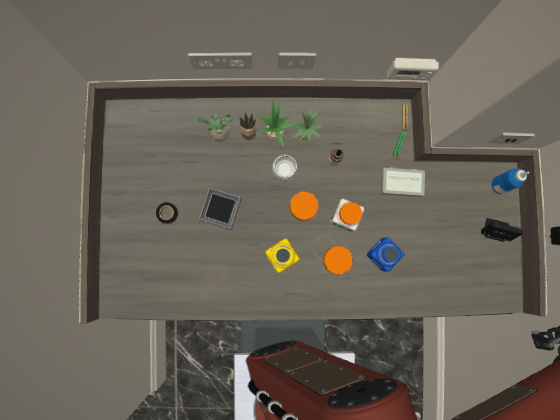

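View pics/s1.png

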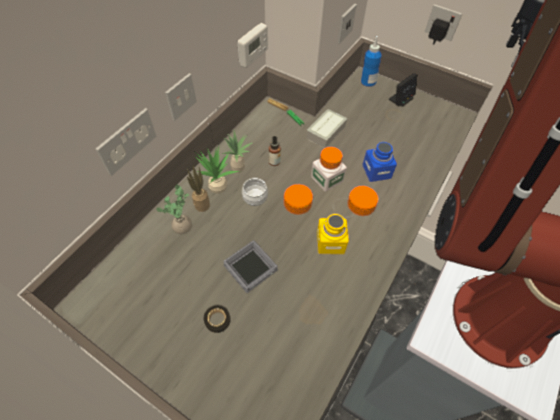

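The meant jar is the white one with green labels at top (348,212) and scene (329,168). It carries the smallest of the three orange discs. The orange discs at top (303,206) and (338,261) are the larger loose caps, and the yellow and blue jars are look-alikes. The block is at top (220,209). I'll measure and make one enlarged crop.

Run:
```python
from h import *
a=get_image('scene'); b=get_image('top')
crop=lambda f,x,y,w,h:cv2.resize(f[y:y+h,x:x+w],(400,400),interpolation=cv2.INTER_CUBIC)
cv2.imwrite('pics/c1.png',np.hstack([crop(a['frame'],290,140,80,80),crop(b['frame'],290,180,80,80)]))
hsv=cv2.cvtColor(b['frame'],cv2.COLOR_BGR2HSV)
o=cv2.inRange(hsv,(3,180,120),(20,255,255))
n,l,st,ce=cv2.connectedComponentsWithStats(o)
for i in range(1,n):
  if st[i,4]>100:
    print('orange',st[i],ce[i], 'z101',onz(b,ce[i],101).round(1),'z26',onz(b,ce[i],26).round(1))
for n,z in (('jar',64),('grip_block',24)):
  for r in trace(n,'top'):
    c=cv2.findContours(r['mask'].astype(np.uint8),0,2)[0]; c=max(c,key=cv2.contourArea)
    w=np.array([onz(b,p[0],z)[:2] for p in c],np.float32)
    print(n,r['box'],r['confidence'],cv2.minAreaRect(w))
for n,z in (('dosing_cup',50),('dropper_bottle',102),('tape_roll',19)):
  for r in tip_of(n,'top'): print(n,r['location'],onz(b,r['location'],0).round())
  for r in tip_of(n,'scene'): print(n,r['location'],onz(a,r['location'],0).round())
for im in(a,b): R,t=cam(im); print(np.round(-R.T@t), {k:im[k] for k in('fx','cx','cy','k1')})
w=get_image('wrist');R,t=cam(w);print(np.round(-R.T@t),R.round(3),w['fx'])
print(observe())
```

```text
orange [290 192  28  28 627] [303.54864434 205.45454545] z101 [530.1 -18.9 101. ] z26 [538. -25.  26.]
orange [339 202  23  22 381] [350.28608924 212.91863517] z101 [ 511.2 -134.7  101. ] z26 [ 517.9 -147.9   26. ]
orange [324 246  28  28 637] [337.51020408 259.72213501] z101 [ 396.3 -101.   101. ] z26 [ 395.9 -112.1   26. ]
jar [329.9, 197.9, 35.2, 33.0] 0.78 ((506.9770812988281, -132.03797912597656), (71.09394836425781, 72.51321411132812), 64.30848693847656)
jar [365.4, 238.1, 37.0, 35.8] 0.75 ((409.3717956542969, -229.48904418945312), (72.78670501708984, 73.51986694335938), 43.5594482421875)
jar [264.9, 237.2, 36.5, 34.5] 0.55 ((407.01904296875, 33.12977600097656), (64.17034912109375, 65.9153060913086), 30.6879825592041)
grip_block [195.9, 183.7, 47.8, 45.9] 0.91 ((530.6022338867188, 193.8951416015625), (94.28862762451172, 92.81486511230469), 71.44548797607422)
dosing_cup [257.2, 195.5] [639.  12.   0.]
dropper_bottle [331.5, 158.0] [ 670. -105.    0.]
dropper_bottle [277.1, 161.1] [ 661. -118.    0.]
tape_roll [166.7, 213.7] [520. 339.   0.]
tape_roll [217.3, 320.4] [521. 338.   
[... 410 characters left out ...]
ime_s': 1.9, 'q': array([-1.29919948e+00,  2.16890441e-01,  1.61342529e+00, -1.16502656e-05,
        1.31130511e+00, -1.12191582e-01]), 'qvel': array([-5.74915965e-04, -1.39694326e-05, -2.32116724e-03,  1.93874390e-04,
        2.19602652e-04,  1.62181776e-03]), 'effort': array([ 8.79302161e-05, -3.96871448e+01, -3.04240465e+01, -1.36300891e-04,
        8.56432907e-04, -3.73279263e-06]), 'tcp_pos': array([ 234.04402109, -579.52145839,  231.29295612]), 'tcp_rot': array([ 9.81644450e-01,  1.90720146e-01, -6.73429566e-06, -1.36002331e-05]), 'wrist_force': array([ 0.20783947, -1.04191676,  0.96359871]), 'ft_torque': array([ 0.05150016, -0.007585  , -0.03540635]), 'grip_width': 1.0000023466062455}
```

View pics/c1.png

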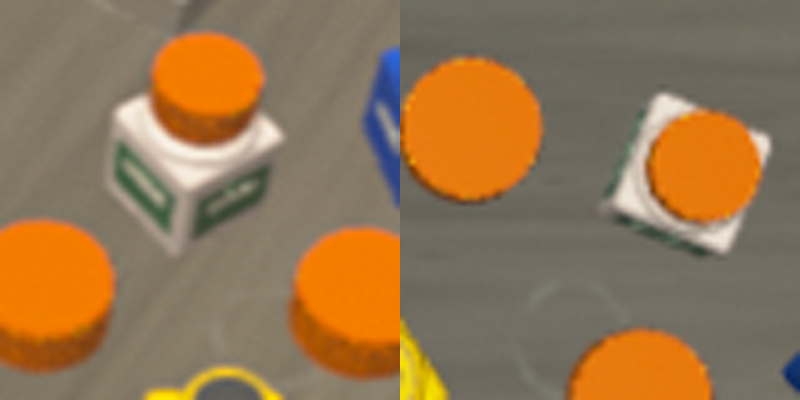

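The crop confirms it: the small orange cap on the white jar with green panels is at top (350,213), and both loose caps are visibly larger. The jar is near (509,-134) and the block near (530,194). There is also a faint clear ring at top (321,247), so I'll stay high over it. I'm moving over the jar now.

```bash
python3 -m inch '[[0.03,-0.022,0,0,0,0,0],[0.03,-0.022,0,0,0,0,0],[0.03,-0.022,0,0,0,0,0],[0.03,-0.022,0,0,0,0,0],[0.03,-0.022,0,0,0,0,0],[0.03,-0.022,0,0,0,0,0],[0.03,-0.022,0,0,0,0,0],[0.03,-0.022,0,0,0,0,0],[0.03,-0.022,0,0,0,0,0],[0.03,-0.022,0,0,0,0,0]]' 60
python3 -m inch '[[0.03,-0.022,0,0,0,0,0],[0.03,-0.022,0,0,0,0,0],[0.03,-0.022,0,0,0,0,0],[0.03,-0.022,0,0,0,0,0],[0,0,0,0,0,0,0],[0,0,0,0,0,0,0]]'
cat >> h.py <<'E'
def orange(im,z):
    m=cv2.inRange(cv2.cvtColor(im['frame'],cv2.COLOR_BGR2HSV),(3,180,100),(20,255,255))
    for c in cv2.findContours(m,0,2)[0]:
        if cv2.contourArea(c)>300:
            w=np.array([onz(im,p[0],z)[:2] for p in c],np.float32); print('orange z',z,cv2.minEnclosingCircle(w),cv2.boundingRect(c))
def square(im,n,camn,z):
    for r in trace(n,camn):
        c=max(cv2.findContours(r['mask'].astype(np.uint8),0,2)[0],key=cv2.contourArea)
        w=np.array([onz(im,p[0],z)[:2] for p in c],np.float32)
        print(n,round(r['confidence'],2),np.round(r['box']),cv2.minAreaRect(w))
def st():
    s=observe(); q=s['tcp_rot']; print(s['time_s'],s['tcp_pos'].round(1),'yawx',round(np.degrees(2*np.arctan2(q[1],q[0])),2),q.round(4),'q',s['q'].round(3),'F',s['wrist_force'].round(1),'T',s['ft_torque'].round(2),'g',round(s['grip_width'],3))
E
python3 - <<'E'
from h import *
st(); w=save('wrist','w1.png'); orange(w,101); square(w,'jar','wrist',64)
E
```

```text
time_s: 2.9
tcp_pos: [430.5, -261.9, 231.6]
tcp_rot: [0.982, 0.191, 0.0, 0.0]
wrist_force: [0.9, -0.9, -1.0]
grip_width: 1.005
time_s: 3.5
tcp_pos: [508.3, -136.1, 231.3]
tcp_rot: [0.981, 0.192, -0.0, 0.0]
wrist_force: [0.2, 0.6, 0.3]
grip_width: 0.999
3.5 [ 508.3 -136.1  231.3] yawx 22.11 [ 9.814e-01  1.918e-01 -2.000e-04  2.000e-04] q [-3.950e-01  6.000e-03  1.845e+00 -1.000e-03  1.291e+00  7.900e-01] F [0.2 0.6 0.3] T [ 0.01 -0.02 -0.  ] g 0.999
orange z 101 ((437.0172119140625, -112.88836669921875), 33.93986511230469) (197, 224, 64, 66)
orange z 101 ((515.4312133789062, -136.8078155517578), 28.655704498291016) (254, 159, 61, 63)
orange z 101 ((547.5750732421875, -44.23689270019531), 30.983734130859375) (158, 78, 76, 74)
jar 0.84 [239. 135.  89.  92.] ((515.6122436523438, -136.26864624023438), (69.17265319824219, 67.576416015625), 66.9405517578125)
jar 0.81 [296. 245.  73.  96.] ((415.78271484375, -233.08935546875), (108.8438949584961, 65.87035369873047), 44.62954330444336)
```

View pics/w1.png

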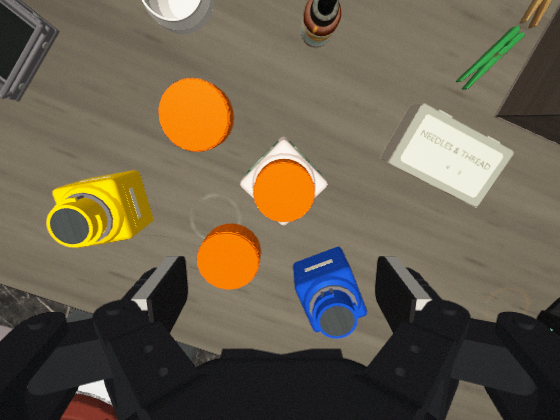

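The wrist view shows the white jar's cap at (284,190), clear of its neighbours, and gives (515,-137) against (511,-135) from the top camera. I'll go to about (514,-136), descend partway, and measure again.

```bash
python3 -m inch '[[0.005,0.002,0.03,0,0,0,0],[0,0,0.03,0,0,0,0],[0,0,0.02,0,0,0,0],[0,0,0,0,0,0,0],[0,0,0,0,0,0,0]]'
python3 - <<'E'
from h import *
st(); w=get_image('wrist'); orange(w,101); square(w,'jar','wrist',64)
b=get_image('scene');orange(b,101)
E
```

```text
time_s: 4.1
tcp_pos: [513.1, -137.7, 151.4]
tcp_rot: [0.982, 0.19, -0.0, -0.0]
wrist_force: [0.9, -0.6, -0.2]
grip_width: 1.0
4.1 [ 513.1 -137.7  151.4] yawx 21.89 [ 9.818e-01  1.899e-01 -2.000e-04 -1.000e-04] q [-0.394  0.103  1.902 -0.     1.137  0.795] F [ 0.9 -0.6 -0.2] T [ 0.04 -0.03  0.  ] g 1.0
orange z 101 ((449.9349670410156, -113.69007873535156), 32.88412094116211) (177, 253, 76, 84)
orange z 101 ((515.9609375, -136.4405975341797), 29.477054595947266) (238, 179, 85, 87)
orange z 101 ((550.7594604492188, -50.248146057128906), 29.328413009643555) (116, 71, 101, 96)
jar 0.91 [224. 149. 118.  76.] ((516.6431274414062, -136.21397399902344), (68.45240783691406, 68.40261840820312), 67.36967468261719)
jar 0.58 [  0. 186. 120. 110.] ((422.12469482421875, 21.70724105834961), (70.86177825927734, 110.29235076904297), 34.981388092041016)
jar 0.55 [294. 282.  88.  85.] ((430.8975524902344, -218.4574737548828), (83.01741027832031, 64.52433776855469), 42.951927185058594)
orange z 101 ((383.13153076171875, -51.716033935546875), 42.90393829345703) (348, 186, 30, 30)
orange z 101 ((511.1543273925781, 27.17592430114746), 42.324501037597656) (284, 184, 29, 30)
orange z 101 ((506.1618957519531, -127.52910614013672), 35.09634780883789) (320, 148, 22, 20)
```

```bash
python3 -m inch '[[0.001,0,0.03,0,0,0,0],[0,0,0.03,0,0,0,0],[0,0,0.02,0,0,0,0],[0,0,0,0,0,0,0],[0,0,0,0,0,0,1],[0,0,0,0,0,0,1],[0,0,0,0,0,0,1],[0,0,0,0,0,0,1],[0,0,0,0,0,0,1],[0,0,0,0,0,0,1]]' 60
python3 - <<'E'
from h import *
st(); w=save('wrist','w2.png'); square(w,'jar','wrist',64)
E
```

```text
time_s: 5.25
tcp_pos: [516.2, -136.6, 73.7]
tcp_rot: [0.982, 0.191, 0.002, 0.001]
wrist_force: [-1.2, 1.7, 6.5]
grip_width: 0.625
5.25 [ 516.2 -136.6   73.7] yawx 21.98 [9.817e-01 1.907e-01 1.700e-03 7.000e-04] q [-3.910e-01  2.170e-01  1.941e+00  1.000e-03  9.800e-01  7.960e-01] F [-1.2  1.7  6.5] T [ 0.36  0.2  -0.03] g 0.625
jar 0.86 [  0. 218.  69. 132.] ((448.26031494140625, -21.875593185424805), (82.8566665649414, 34.339847564697266), 9.175711631774902)
jar 0.8 [196. 161. 169.  97.] ((537.8121337890625, -127.4351806640625), (50.32556915283203, 86.60069274902344), 21.916627883911133)
jar 0.42 [333. 339.  16.  19.] ((476.9481506347656, -191.0209503173828), (9.427834510803223, 8.599568367004395), 69.25205993652344)
```

View pics/w2.png

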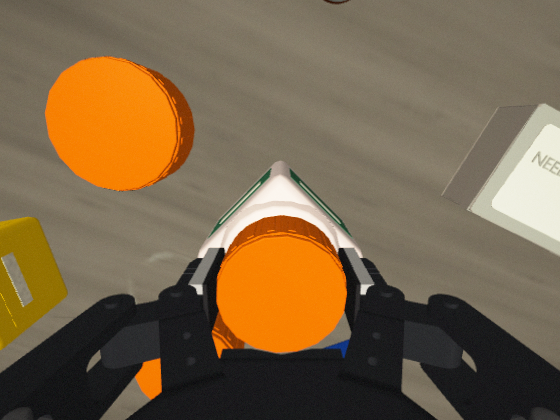

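The wrist picture shows the cap centred between the pads (pads at about (212,285) and (352,285)) with the opening right for 55 mm. I'm lifting and carrying it to stand short of the block, so the wrist camera can see the block past the jar.

```bash
python3 -m inch '[[0,0,-0.015,0,0,0,1],[0,0,-0.025,0,0,0,1],[0,0,-0.03,0,0,0,1],[0,0,-0.03,0,0,0,1]]'
python3 -m inch '[[0.003,-0.03,0,0,0,0,1],[0.003,-0.03,0,0,0,0,1],[0.003,-0.03,0,0,0,0,1],[0.003,-0.03,0,0,0,0,1],[0.003,-0.03,0,0,0,0,1],[0.003,-0.03,0,0,0,0,1],[0.003,-0.03,0,0,0,0,1],[0.003,-0.03,0,0,0,0,1],[0.003,-0.03,0,0,0,0,1],[0.003,-0.03,0,0,0,0,1]]'
python3 -m inch '[[0,0,0,0,0,0,1],[0,0,0,0,0,0,1],[0,0,0,0,0,0,1]]'
python3 - <<'E'
from h import *
st(); w=save('wrist','w3.png'); square(w,'grip_block','wrist',24); square(w,'jar','wrist',64+80)
b=get_image('top'); square(b,'grip_block','top',24)
cv2.imwrite('pics/b3.png',np.vstack([w['frame'][:, :], ]))
E
```

```text
time_s: 5.75
tcp_pos: [513.5, -136.1, 172.0]
tcp_rot: [0.982, 0.191, -0.001, -0.0]
wrist_force: [0.9, -0.0, -3.7]
grip_width: 0.625
time_s: 6.75
tcp_pos: [429.0, 153.9, 171.6]
tcp_rot: [0.982, 0.191, 0.0, 0.0]
wrist_force: [0.4, -0.1, -3.6]
grip_width: 0.626
time_s: 7.05
tcp_pos: [429.9, 152.4, 171.4]
tcp_rot: [0.982, 0.191, -0.0, 0.0]
wrist_force: [-0.8, -1.1, -3.6]
grip_width: 0.629
7.05 [429.9 152.4 171.4] yawx 21.98 [ 9.817e-01  1.906e-01 -0.000e+00  5.000e-04] q [ 1.870e-01 -8.900e-02  2.055e+00 -1.000e-03  1.176e+00  1.375e+00] F [-0.8 -1.1 -3.6] T [ 0.   -0.04 -0.02] g 0.629
grip_block 0.83 [207.   0. 149. 134.] ((534.9774780273438, 194.64305114746094), (91.11019134521484, 90.83323669433594), 72.76715087890625)
jar 0.7 [199. 163. 165.  93.] ((446.7383728027344, 158.70901489257812), (55.634071350097656, 95.99412536621094), 21.938934326171875)
```

View pics/w3.png

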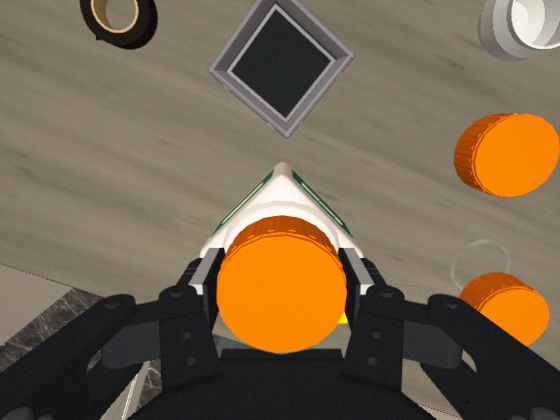

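The wrist view shows the block at (282,65), its dark recess fully visible, and the jar's corner at (281,163) pointing the same way. I'll fit the recess floor and overlay the models.

Run:
```python
from h import *
w=get_image('wrist'); f=w['frame']; st()
g=cv2.cvtColor(f,cv2.COLOR_BGR2GRAY); m=((g<65)).astype(np.uint8); m[150:]=0; m[:, :200]=0; m[:,370:]=0
c=max(cv2.findContours(m,0,1)[0],key=cv2.contourArea)
c=c[c[:,0,1]>1]
W=np.array([onz(w,p[0],6)[:2] for p in c],np.float32); print('floor',cv2.minAreaRect(W))
def sq(c,yaw,h,z): 
    a=np.radians(yaw); R=np.array([[np.cos(a),-np.sin(a)],[np.sin(a),np.cos(a)]])
    return [np.r_[np.array(c)+R@np.array(p)*h,z] for p in((1,1),(-1,1),(-1,-1),(1,-1))]
def draw(im,P,col,s=3):
    q=np.array([proj(w,p)*s for p in P]); cv2.polylines(im,[q.round().astype(int)],True,col,1,cv2.LINE_AA)
B=cv2.minAreaRect(W); big=cv2.resize(f,None,fx=3,fy=3,interpolation=cv2.INTER_CUBIC)
bc,by=B[0],B[2]
draw(big,sq(bc,by,35,6),(0,0,255)); draw(big,sq(bc,by,41,24),(255,255,0)); draw(big,sq(bc,by,46,0),(0,255,0))
t=observe()['tcp_pos'][:2]
draw(big,sq(t,67.3,33,64+99),(0,0,255)); draw(big,sq(t,67.3,33,99),(255,0,0))
cv2.imwrite('pics/o4.png',big[0:780,560:1120])
cv2.imwrite('pics/o4.png',cv2.resize(big[0:780,560:1120],(430,600)))
```

```text
7.35 [430.1 152.5 171.3] yawx 21.92 [ 9.818e-01  1.902e-01 -1.000e-04  1.000e-04] q [ 0.187 -0.088  2.054 -0.     1.176  1.375] F [ 0.   0.5 -2.7] T [-0.06 -0.01  0.01] g 0.625
floor ((535.460205078125, 194.96849060058594), (63.274505615234375, 63.2381477355957), 72.45550537109375)
```

View pics/o4.png

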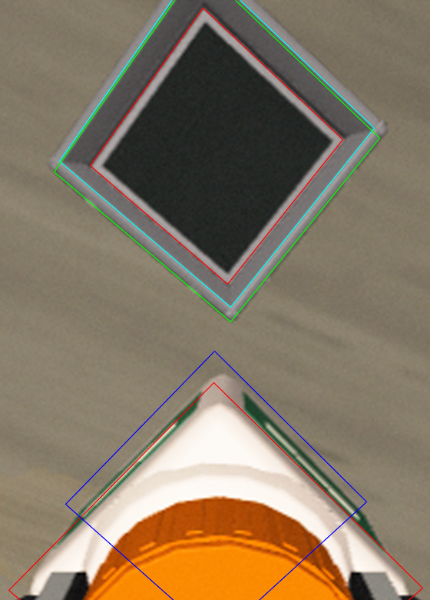

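Run:
```python
from h import *
w=get_image('wrist'); f=w['frame']; R,t=cam(w)
hsv=cv2.cvtColor(f,cv2.COLOR_BGR2HSV)
g=cv2.inRange(hsv,(60,80,20),(95,255,160)); g[:160]=0; g[262:]=0; g[:,:205]=0;g[:,360:]=0
def ray(u,v): return (onz(w,(u,v),0)-(-R.T@t))
for nm,lo,hi in(('L',205,270),('R',296,345)):
  for side in (0,-1):
    pts=[(x,np.where(g[:,x])[0][side]) for x in range(lo,hi) if g[:,x].any()]
    pts=np.array(pts,float); 
    for _ in range(4):
        k=np.polyfit(pts[:,0],pts[:,1],1); r=abs(np.polyval(k,pts[:,0])-pts[:,1]); pts=pts[r<max(1.2,np.median(r)*2)]
    n=np.cross(ray(pts[0,0],np.polyval(k,pts[0,0])),ray(pts[-1,0],np.polyval(k,pts[-1,0]))); d=np.cross(n,[0,0,1])
    # face plane check: position of the line at heights of the label top/bottom
    mid=pts.mean(0); 
    print(nm,('outer','inner')[side],len(pts),pts[0],pts[-1],'dir',round(np.degrees(np.arctan2(d[1],d[0]))%90,2))
    a=np.radians(67.5 if nm=='L' else 67.5); tc=observe()['tcp_pos']
    for z in (99+8,99+56):
        p=onz(w,mid,z)-tc; nv=[np.array([np.cos(a),np.sin(a)]),np.array([np.sin(a),-np.cos(a)])]
        print('   z',z,'normal dists',[round(float(p[:2]@v),1) for v in nv])
```

```text
L outer 14 [215. 233.] [269. 177.] dir 67.61
   z 107 normal dists [27.0, -12.6]
   z 155 normal dists [31.8, 1.7]
L inner 18 [215. 233.] [269. 180.] dir 66.46
   z 107 normal dists [26.1, -12.3]
   z 155 normal dists [31.1, 1.9]
R outer 49 [296. 174.] [344. 224.] dir 66.53
   z 107 normal dists [-8.1, 30.2]
   z 155 normal dists [4.8, 34.6]
R inner 47 [296. 180.] [344. 229.] dir 66.24
   z 107 normal dists [-10.5, 27.6]
   z 155 normal dists [3.0, 32.6]
```

```bash
python3 -m inch '[[0.028,0,0,0,0,0,1],[0.028,0,0,0,0,0,1],[0.028,0,0,0,0,0,1],[0.029,0,0,0,0,0,1],[0,0,0,0,0,-5.7,1],[0,0,0.03,0,0,0,1],[0,0,0.03,0,0,0,1],[0,0,0,0,0,0,1],[0,0,0,0,0,0,1]]'
python3 - <<'E'
from h import *
st(); a=get_image('scene'); b=get_image('top')
crop=lambda f,x,y,w,h:cv2.resize(f[y:y+h,x:x+w],(400,400),interpolation=cv2.INTER_CUBIC)
cv2.imwrite('pics/c5.png',np.hstack([crop(a['frame'],210,195,80,80),crop(b['frame'],185,165,80,80)]))
E
```

```text
time_s: 8.3
tcp_pos: [534.0, 195.0, 110.6]
tcp_rot: [0.971, 0.239, -0.001, 0.0]
wrist_force: [0.6, 0.3, -2.9]
grip_width: 0.625
8.3 [534.  195.  110.6] yawx 27.68 [ 9.710e-01  2.392e-01 -1.300e-03  1.000e-04] q [ 0.227  0.233  1.838 -0.     1.073  1.315] F [ 0.6  0.3 -2.9] T [ 0.02 -0.05 -0.04] g 0.625
```

View pics/c5.png

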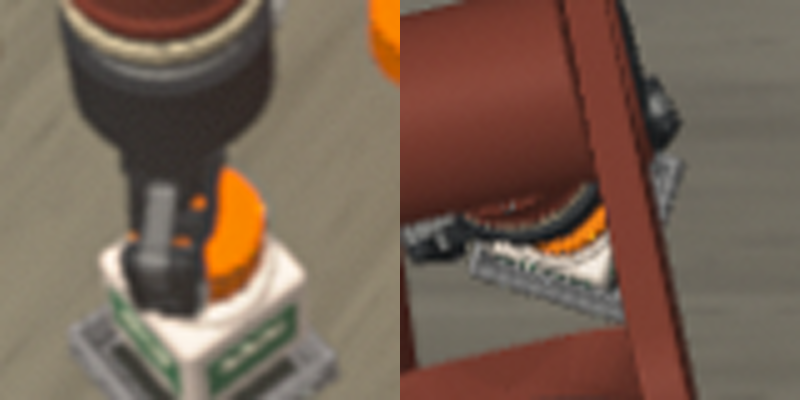

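The scene crop shows the jar squarely over the block with its edges parallel. I'm lowering gently.

```bash
python3 -m inch '[[0,0,0.008,0,0,0,1],[0,0,0.008,0,0,0,1],[0,0,0,0,0,0,1]]'
python3 -m inch '[[0,0,0.005,0,0,0,1],[0,0,0.004,0,0,0,1],[0,0,0.003,0,0,0,1],[0,0,0,0,0,0,1]]'
python3 -c "
from h import *
st()"
```

```text
time_s: 8.7
tcp_pos: [533.7, 195.2, 94.2]
tcp_rot: [0.971, 0.239, -0.001, -0.0]
wrist_force: [-0.9, -0.3, -3.7]
grip_width: 0.631
time_s: 9.1
tcp_pos: [534.1, 195.3, 82.4]
tcp_rot: [0.971, 0.239, -0.001, -0.0]
wrist_force: [0.2, -0.7, -3.8]
grip_width: 0.625
9.1 [534.1 195.3  82.4] yawx 27.69 [ 9.709e-01  2.393e-01 -8.000e-04 -0.000e+00] q [ 0.227  0.273  1.851 -0.     1.019  1.315] F [ 0.2 -0.7 -3.8] T [ 0.   -0.12  0.01] g 0.625
```

```bash
for i in 1 2; do :; done; python3 -m inch '[[0,0,0.0015,0,0,0,1],[0,0,0.0015,0,0,0,1],[0,0,0,0,0,0,1]]'
python3 -m inch '[[0,0,0.0015,0,0,0,1],[0,0,0,0,0,0,1],[0,0,0,0,0,0,1]]'
python3 -c "
from h import *
st()"
```

```text
time_s: 9.4
tcp_pos: [535.1, 195.5, 80.7]
tcp_rot: [0.971, 0.239, 0.0, -0.0]
wrist_force: [-0.8, -0.9, -2.2]
grip_width: 0.629
time_s: 9.7
tcp_pos: [535.6, 195.7, 79.8]
tcp_rot: [0.971, 0.239, 0.001, -0.0]
wrist_force: [-0.3, 0.2, 3.2]
grip_width: 0.624
9.7 [535.6 195.7  79.8] yawx 27.69 [ 9.709e-01  2.393e-01  9.000e-04 -0.000e+00] q [0.227 0.278 1.851 0.    1.011 1.315] F [-0.3  0.2  3.2] T [0.05 0.03 0.  ] g 0.624
```

Contact came at the expected height (TCP 79.8, against about 79.7 predicted for the recess floor). I'll open, let the jar settle, and check its seat and centre.

```bash
python3 -m inch '[[0,0,0,0,0,0,0],[0,0,0,0,0,0,0],[0,0,0,0,0,0,0],[0,0,0,0,0,0,0],[0,0,0,0,0,0,0]]'
python3 - <<'E'
from h import *
st(); w=save('wrist','w6.png'); f=w['frame'];orange(w,107)
def sq(c,yaw,h,z): 
    a=np.radians(yaw); R=np.array([[np.cos(a),-np.sin(a)],[np.sin(a),np.cos(a)]])
    return [np.r_[np.array(c)+R@np.array(p)*h,z] for p in((1,1),(-1,1),(-1,-1),(1,-1))]
c=(535.4,195)
for h,z,col in((35,14,(0,0,255)),(41,24,(255,255,0)),(33,70,(255,0,0))):
    cv2.polylines(f,[np.array([proj(w,p) for p in sq(c,72.5,h,z)]).round().astype(int)],True,col,1,cv2.LINE_AA)
for z,col in((107,(255,0,255)),(81,(255,255,255))):
    q=np.array([proj(w,(c[0]+27.5*np.cos(a),c[1]+27.5*np.sin(a),z)) for a in np.linspace(0,6.28,60)]); cv2.polylines(f,[q.round().astype(int)],True,col,1,cv2.LINE_AA)
cv2.imwrite('pics/o6.png',f)
E
```

```text
time_s: 10.2
tcp_pos: [534.6, 195.4, 78.6]
tcp_rot: [0.971, 0.239, -0.0, -0.0]
wrist_force: [-0.7, 0.3, -0.1]
grip_width: 1.0
10.2 [534.6 195.4  78.6] yawx 27.69 [ 9.710e-01  2.393e-01 -1.000e-04 -0.000e+00] q [0.227 0.279 1.852 0.    1.011 1.315] F [-0.7  0.3 -0.1] T [0.03 0.05 0.06] g 1.0
orange z 107 ((569.4585571289062, 98.72930908203125), 16.666332244873047) (485, 292, 75, 46)
orange z 107 ((537.4544677734375, 195.09820556640625), 31.150327682495117) (215, 214, 134, 138)
```

View pics/o6.png

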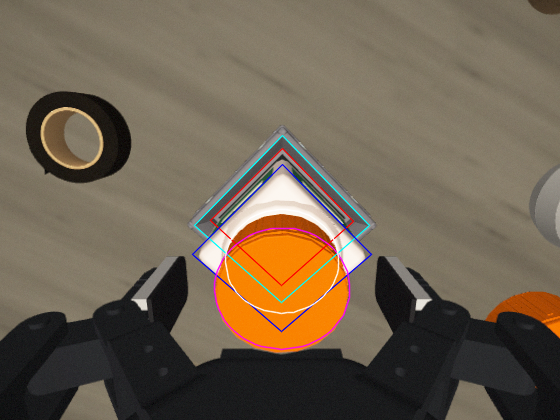

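The overlay matches: the recess, shoulder and cap outlines all fall on the picture (cap centre (283,288)), so the jar is seated, upright and centred within about 1 mm. I'm regripping more firmly and unscrewing (anticlockwise from above is a negative turn about tool z).

```bash
python3 -m inch '[[0.0005,0,0,0,0,0,1],[0,0,0,0,0,0,1],[0,0,0,0,0,0,1],[0,0,0,0,0,0,1],[0,0,0,0,0,0,1],[0,0,0,0,0,0,1]]' 80
python3 -m inch '[[0,0,0,0,0,-4,1],[0,0,0,0,0,-8,1],[0,0,0,0,0,-8,1],[0,0,0,0,0,-8,1],[0,0,0,0,0,-8,1],[0,0,0,0,0,-8,1]]'
python3 -c "
from h import *
st()"
```

```text
time_s: 10.85
tcp_pos: [535.6, 195.6, 79.5]
tcp_rot: [0.971, 0.239, 0.0, 0.0]
wrist_force: [-1.4, -0.8, 5.5]
grip_width: 0.62
time_s: 11.45
tcp_pos: [534.5, 196.7, 79.6]
tcp_rot: [0.81, 0.587, -0.0, -0.001]
wrist_force: [-4.3, 2.0, 7.8]
grip_width: 0.617
11.45 [534.5 196.7  79.6] yawx 71.9 [ 8.095e-01  5.871e-01 -1.000e-04 -1.500e-03] q [0.228 0.278 1.85  0.003 1.014 0.542] F [-4.3  2.   7.8] T [ 0.25  0.68 -0.36] g 0.617
```

```bash
python3 -m inch '[[0,0,0,0,0,-8,1],[0,0,0,0,0,-8,1],[0,0,0,0,0,-8,1],[0,0,0,0,0,-8,1],[0,0,0,0,0,-8,1],[0,0,0,0,0,-8,1]]'
python3 -m inch '[[0,0,0,0,0,-8,1],[0,0,0,0,0,-8,1],[0,0,0,0,0,-8,1],[0,0,0,0,0,-8,1],[0,0,0,0,0,-8,1],[0,0,0,0,0,-3,1],[0,0,0,0,0,0,1],[0,0,0,0,0,0,1]]'
python3 - <<'E'
from h import *
st(); save('wrist','w7.png')
E
```

```text
time_s: 12.05
tcp_pos: [532.9, 196.7, 79.7]
tcp_rot: [0.501, 0.866, -0.001, -0.003]
wrist_force: [-9.3, 1.3, 13.5]
grip_width: 0.622
time_s: 12.85
tcp_pos: [533.4, 195.9, 79.7]
tcp_rot: [0.151, 0.989, -0.0, -0.002]
wrist_force: [-6.8, -0.9, 11.2]
grip_width: 0.623
12.85 [533.4 195.9  79.7] yawx 162.65 [ 1.508e-01  9.886e-01 -2.000e-04 -2.300e-03] q [ 0.228  0.278  1.851  0.002  1.017 -1.041] F [-6.8 -0.9 11.2] T [-0.08  1.12 -0.11] g 0.623
```

View pics/w7.png

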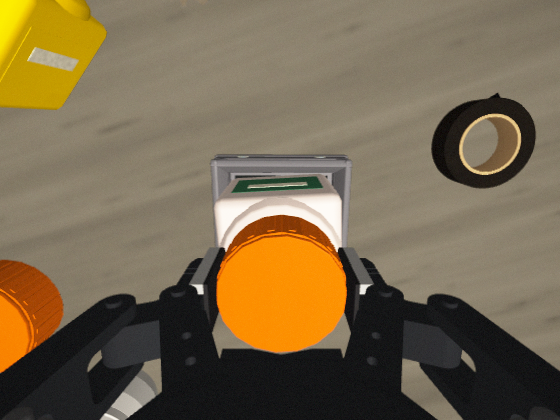

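The tool turned 135° (2.36 rad) and the jar is still square in the block. I'm lifting a few mm while watching for the jar's weight.

```bash
python3 -m inch '[[0,0,-0.002,0,0,0,1],[0,0,-0.002,0,0,0,1],[0,0,-0.002,0,0,0,1],[0,0,0,0,0,0,1],[0,0,0,0,0,0,1]]'
python3 -c "
from h import *
st()"
```

```text
time_s: 13.4
tcp_pos: [535.1, 195.4, 84.4]
tcp_rot: [0.15, 0.989, -0.0, -0.0]
wrist_force: [-1.1, -0.8, -1.4]
grip_width: 0.624
13.4 [535.1 195.4  84.4] yawx 162.69 [ 1.505e-01  9.886e-01 -2.000e-04 -2.000e-04] q [ 0.227  0.271  1.849 -0.     1.022 -1.041] F [-1.1 -0.8 -1.4] T [-0.07  0.14 -0.08] g 0.624
```

```bash
python3 -m inch '[[0,0,-0.008,0,0,0,1],[0,0,-0.01,0,0,0,1],[0,0,-0.01,0,0,0,1],[0,0,-0.005,0,0,0,1],[0,0,0,0,0,0,1],[0,0,0,0,0,0,1],[0,0,0,0,0,0,1],[0,0,0,0,0,0,1],[0,0,0,0,0,0,1]]'
python3 - <<'E'
from h import *
st(); w=get_image('wrist'); a=get_image('scene')
cv2.imwrite('pics/e8.png',np.hstack([cv2.resize(w['frame'],(400,300)),cv2.resize(a['frame'][180:285,180:320],(400,300),interpolation=cv2.INTER_CUBIC)]))
E
```

```text
time_s: 14.3
tcp_pos: [534.8, 195.6, 117.3]
tcp_rot: [0.151, 0.989, -0.0, -0.0]
wrist_force: [-0.1, 0.1, -0.5]
grip_width: 0.623
14.3 [534.8 195.6 117.3] yawx 162.69 [ 1.505e-01  9.886e-01 -2.000e-04 -5.000e-04] q [ 0.227  0.225  1.833  0.     1.084 -1.041] F [-0.1  0.1 -0.5] T [ 0.05 -0.03  0.03] g 0.623
```

View pics/e8.png

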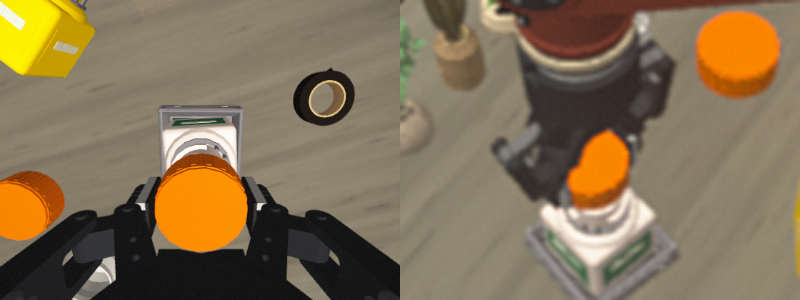

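The jar stays in the block with its threaded neck exposed, and the cap is held level above it. The load is about 0.5 N, which is the cap alone. The lift is about 38 mm, putting the cap's lower edge about 113 mm up the jar, inside the 99 to 170 mm window. Handing in.

```bash
python3 -c "
from h import *
print(job_done()); st()"
```

```text
the job is handed in; nothing more can be done
None
the job is handed in; nothing more can be done
```

The job is handed in, and by my last checks it is done; no verdict is reported. I carried the white jar by its cap into the grip block and let it settle. Then I regripped at 80 N, turned the cap 135° (2.36 rad) anticlockwise and lifted it about 38 mm.

- **Last checks:** the jar was seated and square in the block. The cap was held level with its lower edge about 15 mm above the rim, with only about 0.5 N of load. The last reading was at 14.3 s of the 58 s allowed, and no bystander was touched.
- **Not measured:** the band angle can't be read directly, so 2.36 rad is the tool's turn; the cap lifting off without the jar fits that. I did not measure the bystanders again at the end.
- **Disagreements:** the top and wrist cameras differed by about 5 mm on the block and 4 mm on the jar, so I used the wrist values. While carried, the jar looked tilted by about 2°, which was gone once it was released in the block.

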